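Torque a trailer wheel's axle nut to the click

ROBOT

A 6-joint arm with a two-finger parallel gripper is mounted at the origin on the work surface. World frame = base frame: x ahead of the robot, y to its left, z up, the work surface at z = 0. Lengths are in mm, angles in rad, forces in N, time in s.
With the tool pointing down it reaches from about 400 to 925 mm from the base axis. Payload 12.5 kg.
Tool frame: the origin (TCP) lies on the mounting face of the last link; the fingertips stand 190 mm ahead of it and the grasp point (between the pads) lies 171 mm ahead of it (env.tcp_to_tips is the distance from the TCP to the fingertips, in mm); x points along the fingers, y is the direction in which the jaws open and shut, and the axes are right-handed (so a half turn about x gives the same grasp; the last joint's range is limited). The gripper opens to 95 mm and grips with 3 to 60 N. Pads are 20 mm wide; open, the fingers measure 119 mm over their backs; the gripper's body (75 mm by 180 mm) begins 59 mm behind the grasp point.
Start: joints at [-1.241, 0.491, 1.559, -0, 1.092, -0.106], TCP at [263.853, -566.574, 404.761] pointing down, gripper open.
Joint ranges: [-3.1, 3.1], [-0.84, 2.19], [0.05, 2.79], [-1.13, 4.28], [0.06, 2.93], [-2.69, 2.69]. Speed limits (rad/s): [2.22, 2.22, 2.79, 3.14, 3.14, 3.14].

INTERFACE

Orientations are given as [roll, pitch, yaw] about the fixed x, y, z axes, in that order (R = Rz(yaw) Ry(pitch) Rx(roll)).
In Python, from cell import monitor, cams, job, env gives the robot as it stands. The module is installed in compiled form; this text tells all that it offers.
- The arm moves only by the tool apply_moves, never from a script. Its argument "series" is a list of rows, each a list of 3 entries, a list of its own where there are three numbers: the closure, from -1 (fully open) to 1 (shut), so that 0 is half open, then the shift along the tool's x, y, z in cm, then the turn about the tool's x in rad. A call has 1 to 20 rows; each row is the pose to reach, as a shift and turn from the pose commanded when the call began, along the tool's axes at that moment; what a row does not reach only later rows make up. A row lasts 1/8 s, in which the tool goes at most 62.5 mm and 10.7 degrees, less where a joint would pass 70% of its speed; a pose out of reach is approached as far as the arm can. A call with a gripper value outside its range is refused whole. The fingers move at their own pace and stop on an object; the grip force is fixed at half the most. Time passes only in rows, so rows that repeat a pose let the fingers close. It gives the time, the measured TCP pose, the force and the opening at its end, in the units of the state.
- monitor.state(): the state, without advancing time (a new reading comes with each control period).
- cams.read_camera(name): name is "side" or "top" or "wrist"; returns a dict with "image" (384x512x3 uint8, red, green, blue), "fx", "fy", "cx", "cy" (pixels), "position" and "orientation" of the camera in the world. Camera axes: x right, y down, z forward; pixel columns grow to the right and rows downward; lengths in mm; the calibration is good to about 2 mm. A picture is of the moment at which its call begins. There is no depth.
- job.job_done(): hands the job in, once; it reports no verdict.
The state is a dict: "t": time; "joints": joint angles; "qvel": joint speeds; "tau": joint torques, N m; "eef_pos": TCP position; "tcp_rot": TCP orientation; "ft_force": force on the tool from outside, world axes, zero at the start; "moment": the same for the moment, N m; "opening": opening from 0.0 (shut) to 1.0 (fully open).
Only numpy, scipy, OpenCV 4.12 (cv2) and the standard library are available. Lean on these libraries where they do the work, as an engineer would, in place of code of your own. Each camera call takes 0.05 s, during which the arm holds its last target. There are 200 camera calls.

TASK

Take the breakaway torque wrench from the grey mat, put its ring fully down over the big axle nut of the trailer wheel and tighten the nut clockwise until it is tight and the wrench's handle joint gives way, then stop at once without forcing the handle on. Lift the wrench off and lay it back down flat on the mat, and leave the other things on the table alone.

Things in the scene. Friction and masses are not known exactly. Their poses are not given: they have to be found in the camera images.
- wheel: Small trailer wheel (tyre 200 mm across, white rim), face up on its stub axle, on a 230 mm square plywood board, 18 mm thick, screwed to the table; fixed. Origin under the board's centre, z up along the axle. Tyre top 80 mm up, hub 42 mm across. In the middle, on a 53 mm washer (top 98 mm up), sits the hexagonal nut; the 24 mm threaded axle end reaches 125 mm.
- nut_base (a point): Centre of the steel axle nut's underside, on the washer and on the wheel's z axis, 98 mm above the table. Hexagon 36 mm across flats, 18 mm high (top 3.5 mm chamfered); z up; x axis through one of its corners and turning with it. The axle end stands 9 mm above the nut.
- axle_nut (a joint): Turn of the nut, rad, growing clockwise seen from above (tightening). How far it still has to go, 0.2 to 0.75 rad, differs each time. It first runs round with a steady drag of 0.6 N m (3 to 5 N sideways at grip), then comes tight abruptly and turns no further. It stays where it is left. Its height does not change.
- wrench: Breakaway torque wrench, 0.4 kg, 325 mm long, lying flat. Origin: ring centre, level with the handle's underside; x along the straight handle away from the ring, z up. Steel ring 55 mm across, 14 mm thick (4 to 18 mm above the origin); hexagonal through hole 37.5 mm across flats, a corner on the x axis: fits the nut every 60 degrees, 5 degrees of play each way. Pivot 40 mm from ring centre.
- ring (a point): Centre of the lower face of the wrench's ring, 4 mm above the wrench's origin; same axes. Fully home it lies on nut_base: the ring rests on the washer, lower face 98 mm above the table. The ring binds on the nut if it is lifted while still under load: ease the handle back first.
- grip (a point): Middle of the wrench's black handle grip (x along the handle), 190 mm from the ring centre, 11 mm above the handle's underside. The grip is a straight bar 24 mm wide and 22 mm high, from 110 to 290 mm from the ring centre; the wrench balances about 142 mm from the ring centre.
- wrench_handle (a joint): Breakaway joint, rad: 0 straight, growing as the handle folds clockwise (from above) against the ring head; stop at 0.30. Rigid up to 1.1 N m at the pivot (7 to 8 N sideways at grip, more if the hand does not turn with it), then gives way and folds while the nut stands still. Springs straight when unloaded. 0.05 to 0.2 is a clear click; beyond 0.25 the handle has been forced.
- mat: Grey mat, 380 by 130 by 4 mm, lying on the table, fixed; the wrench lies on it at the start, with its handle along the mat's x axis within 0.1 rad. Origin under its centre, x along its length.
- grease_tin: Round tin, 72 mm across, 55 mm high; origin under its centre. Not to be disturbed.
- dust_cap: Steel hub dust cap, 54 mm across, 31 mm high; origin under its centre. Not to be disturbed.
- cassette: Tape cassette in its case, 110 by 70 by 17 mm; origin under its centre. Not to be disturbed.

How it is judged (in metres and radians):
On the way, in this order (a step that is already met when the one before it is completed fails the run):
1. the wrench's ring is seated fully down over the axle nut (horizontal distance between ring and nut_base below 0.0035 m and z of ring in the frame of wheel below 0.103 m and angle between wrench's own z axis and vertical below 0.1 rad), for 0.1 s.
2. with the ring still on the nut and the nut tight, the handle joint has given way (value of joint wrench_handle above 0.05 rad and value of joint axle_nut above -0.05 rad and horizontal distance between ring and nut_base below 0.005 m and z of ring in the frame of wheel below 0.107 m), for 0.05 s.
At the end, for the whole second after the job is handed in: The nut is tight (joint axle_nut above -0.05), and the wrench lies flat (within 0.08 rad), right way up, still and released on the mat, ring and grip centres within the mat's outline (value of joint axle_nut above -0.05 rad and height (world z) of wrench below 0.01 m and angle between wrench's own z axis and vertical below 0.08 rad and linear speed of wrench below 0.02 m/s and x of ring in the frame of mat between -0.19 and 0.19 m and y of ring in the frame of mat between -0.065 and 0.065 m and x of grip in the frame of mat between -0.19 and 0.19 m and y of grip in the frame of mat between -0.065 and 0.065 m); the robot touches nothing.
It fails at once if the handle is forced on after the joint has given way (joint beyond 0.25 rad) (value of joint wrench_handle above 0.25 rad).
It fails at once if a bystander is pushed away (distance of any of grease_tin, dust_cap, cassette from where it was at the start of the episode above 0.02 m).
It fails at once if the wrench is dropped (linear speed of wrench above 0.8 m/s and contact force between the fingers and wrench below 0.3 N).
It also fails if it takes over 67 s, if anything falls off the work surface, if the arm or the gripper's body presses on something with over 40 N, if the wrist force passes 120 N, or if a joint passes its speed limit or range.

## Working session

There is one attempt and no reset: what is moved stays moved. The work goes in short steps, Python scripts to look and compute and a tool call to move; the robot and the scene stay as the last step left them, time stands still between calls to the robot, and variables do not carry over. Pictures are saved under pics/ and viewed, about 8 in all and at most 12, crops included, and the job is handed in when it is done.

Besides the shell and the picture viewer there is one more tool, called after "Emit:" as name(argument=value, ...), one argument or row to a line, values as JSON. apply_moves: Moves the arm, as the interface text tells. Its arguments: {"type":"object","properties":{"series":{"type":"array"}},"required":["series"]}

```bash
mkdir -p pics; cat > h.py <<'E'
import numpy as np, cv2
from scipy.spatial.transform import Rotation as R
from cell import monitor, cams, job, env
def Rm(o):
    o=np.array(o,float)
    if o.shape==(3,3): return o
    return R.from_euler('xyz',o).as_matrix() if o.size==3 else R.from_quat(o).as_matrix()
def cast(c,uv,z):
    uv=np.atleast_2d(np.array(uv,float))
    d=np.c_[(uv[:,0]-c['cx'])/c['fx'],(uv[:,1]-c['cy'])/c['fy'],np.ones(len(uv))]@Rm(c['orientation']).T
    p=np.array(c['position'],float)
    return p+d*((z-p[2])/d[:,2])[:,None]
def proj(c,P):
    q=(np.atleast_2d(P)-np.array(c['position']))@Rm(c['orientation'])
    return np.c_[q[:,0]/q[:,2]*c['fx']+c['cx'],q[:,1]/q[:,2]*c['fy']+c['cy']]
def snap(n,f=None):
    c=cams.read_camera(n)
    if f: cv2.imwrite('pics/'+f,c['image'][:,:,::-1])
    return c
E
python3 - <<'E'
from h import *
import pickle
D={}
for n in ('top','side','wrist'):
    c=snap(n,n+'0.png'); D[n]=c
    print(n,c['fx'],c['cx'],c['cy'],c['position'],c['orientation'])
pickle.dump(D,open('d0.pkl','wb'))
ims=[cv2.imread(f'pics/{n}0.png') for n in ('top','side')]
s=monitor.state(); print(s)
E
```

```text
top 443.826627330721 257.93977666777664 195.28941779642045 [ 390.33995668  -29.53520803 1204.37010303] [-2.92081825e+00  1.98716340e-03 -1.52151672e+00]
side 409.74763757214635 257.22029298177944 194.28366389247307 [ 383.26508051  787.56190343 1104.47989034] [-2.46517053  0.01771042 -2.88541278]
wrist 315.13379923452584 259.1069939887741 190.09254261676057 [ 331.8402831  -535.05914965  384.53181183] [ 2.87335288e+00  4.30557679e-04 -1.13449247e+00]
{'t': 0.15, 'joints': array([-1.24065057e+00,  4.91412049e-01,  1.55928886e+00,  9.56822708e-06,
        1.09167554e+00, -1.05575668e-01]), 'qvel': array([-0.00074696, -0.00085458, -0.00238808,  0.00121124,  0.00033498,
       -0.00062931]), 'tau': array([ 3.00724569e-03, -6.12895489e+01, -2.58276808e+01,  6.93407957e-02,
        4.73169889e-02, -6.71255793e-05]), 'eef_pos': array([ 263.82146794, -566.57598021,  404.30864046]), 'tcp_rot': array([-1.68720017,  1.57001249,  1.8901095 ]), 'ft_force': array([-0.15883723,  0.23613136,  0.07877831]), 'moment': array([ 0.05835043,  0.01548184, -0.00201603]), 'opening': 0.9998565963152124}
```

View pics/top0.png

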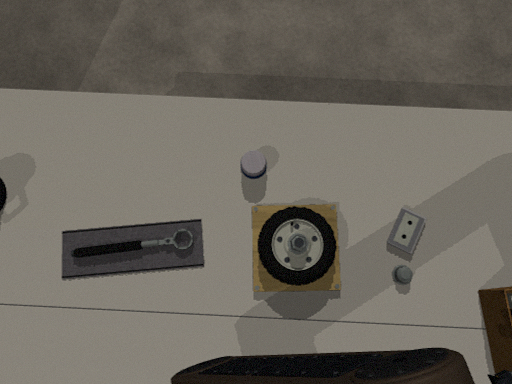

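View pics/side0.png

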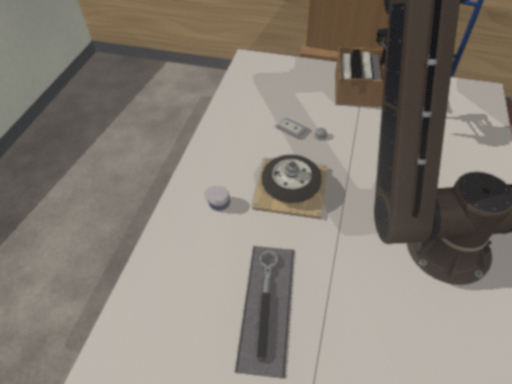

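The top view shows the mat and wrench at left (ring near pixel (183,239), grip end (75,252)), wheel nut near (297,242), tin (253,165), cassette (406,230) and dust cap (402,274). The side view agrees: ring (268,260), nut (292,170).

```bash
python3 - <<'E'
from h import *
import pickle
D=pickle.load(open('d0.pkl','rb'));c=D['top'];im=c['image']
for n,uv,z in [('ring',(183,239),22),('gripend',(75,252),15),('nut',(297.5,242),120),('tin',(253,160),55),('cap',(402,272),31),('cas',(406,230),17)]:
    print(n,cast(c,[uv],z)[0].round(0))
s=D['side']
for n,uv,z in [('ring',(268.5,260),22),('nut',(292,169),120)]: print('side',n,cast(s,[uv],z)[0].round(0))
g=cv2.cvtColor(im,cv2.COLOR_RGB2GRAY); hsv=cv2.cvtColor(im,cv2.COLOR_RGB2HSV)
# mat
m=np.zeros_like(g); m[200:300,40:225]=(g[200:300,40:225]<110)*255
m=cv2.morphologyEx(m,cv2.MORPH_CLOSE,np.ones((9,9)))
k=max(cv2.findContours(m,0,2)[0],key=cv2.contourArea)
r=cv2.minAreaRect(k); b=cv2.boxPoints(r); P=cast(c,b,4)
print('mat',P.round(0)[:,:2].tolist(),P.mean(0).round(1),[np.linalg.norm(P[i]-P[i-1]).round(0) for i in (1,2)])
# grip black
m=np.zeros_like(g); m[232:265,66:145]=(g[232:265,66:145]<32)*255
k=max(cv2.findContours(m,0,2)[0],key=cv2.contourArea);r=cv2.minAreaRect(k);P=cast(c,cv2.boxPoints(r),15)
print('grip',r,P.round(0)[:,:2].tolist(),P.mean(0).round(1),[np.linalg.norm(P[i]-P[i-1]).round(0) for i in (1,2)])
# board
m=cv2.inRange(hsv,(8,70,60),(30,255,255)); m[:190]=0;m[305:]=0;m[:,:230]=0;m[:,360:]=0
k=np.vstack([q for q in cv2.findContours(m,0,2)[0] if cv2.contourArea(q)>30]);r=cv2.minAreaRect(k);P=cast(c,cv2.boxPoints(r),18)
print('board',P.round(0)[:,:2].tolist(),P.mean(0).round(1),[np.linalg.norm(P[i]-P[i-1]).round(0) for i in (1,2)])
a=cv2.resize(im[205:285,60:205],None,fx=5.3,fy=5.3,interpolation=cv2.INTER_CUBIC)
cv2.imwrite('pics/a.png',a[:,:,::-1])
E
```

```text
ring [526. 180.  22.]
gripend [478. 467.  15.]
nut [ 521. -118.  120.]
tin [745.   4.  55.]
cap [ 467. -399.   31.]
cas [ 580. -417.   17.]
side ring [525. 188.  22.]
side nut [ 518. -101.  120.]
mat [[534.0, 528.0], [588.0, 139.0], [453.0, 117.0], [401.0, 497.0]] [494.  320.2   4. ] [np.float64(393.0), np.float64(137.0)]
grip ((106.660400390625, 248.8512420654297), (9.99511432647705, 70.32186126708984), 82.69424438476562) [[487.0, 478.0], [520.0, 294.0], [494.0, 288.0], [461.0, 471.0]] [490.4 382.9  15. ] [np.float64(187.0), np.float64(27.0)]
board [[627.0, 3.0], [643.0, -235.0], [414.0, -241.0], [398.0, -14.0]] [ 520.7 -121.7   18. ] [np.float64(238.0), np.float64(230.0)]
```

```bash
cat >> h.py <<'E'
def plan(xy,z,yaw_y):
    """shift (cm, tool axes) and turn about tool x to put TCP at xy,z with tool y axis at world yaw yaw_y"""
    s=monitor.state(); T=Rm(s['tcp_rot']); d=T.T@(np.array([*xy,z])-s['eef_pos'])/10
    cur=np.arctan2(T[1,1],T[0,1]); dy=(yaw_y-cur+np.pi)%(2*np.pi)-np.pi
    turn=dy*np.sign(T[2,0])   # tool x down => turn sign flips
    print('shift cm',d.round(2),'turn',round(turn,3),'| alt',round((turn+np.pi+np.pi)%(2*np.pi)-np.pi,3),'q',s['joints'].round(2),'yaw_y',round(cur,3),'t',s['t'])
E
python3 - <<'E'
from h import *
s=monitor.state();T=Rm(s['tcp_rot']);print(T.round(3))
c=cams.read_camera('wrist');print('cam in tool',T.T@(np.array(c['position'])-s['eef_pos']),(T.T@Rm(c['orientation'])).round(2))
psi=1.75; u=np.array([np.cos(psi),np.sin(psi)])
ring=np.array([526,184]); print(ring+150*u)
plan(ring+150*u,400,psi+np.pi/2)
E
```

```text
[[-0.     0.422 -0.907]
 [ 0.001 -0.907 -0.422]
 [-1.    -0.001 -0.   ]]
cam in tool [ 19.70388573   0.16387163 -74.9626045 ] [[-0.   -0.27  0.96]
 [ 1.    0.    0.  ]
 [-0.    0.96  0.27]]
[499.26309165 331.59789203]
shift cm [  0.49 -71.48 -59.25] turn 1.827 | alt -1.314 q [-1.24  0.49  1.56  0.    1.09 -0.11] yaw_y -1.135 t 0.2
```

View pics/a.png

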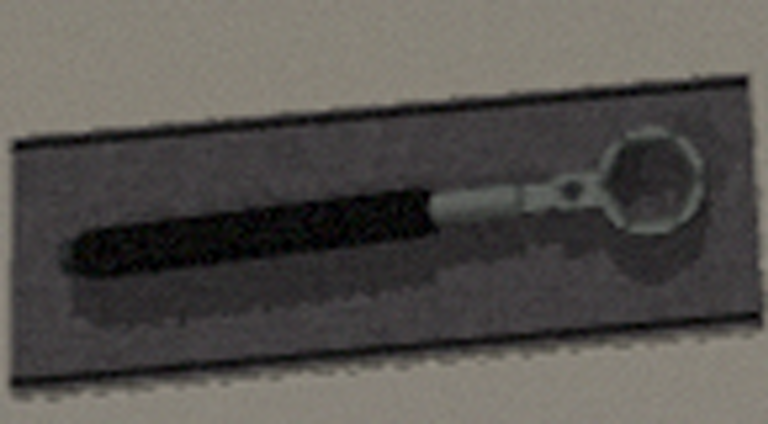

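The enlarged crop confirms ring at right, pivot, and black grip at left. I'll move over the nut with the jaws across the future handle direction (q6 stays near 0).

```bash
python3 - <<'E'
from h import *
plan((520,-118),360,0.18)
E
```

```text
shift cm [  4.46 -29.85 -42.16] turn -1.315 | alt 1.827 q [-1.24  0.49  1.56  0.    1.09 -0.11] yaw_y -1.135 t 0.2
```

Emit:
apply_moves(
  series=[
    [-1,[0,-29.8,-42.2],-1.315],
    [-1,[0,-29.8,-42.2],-1.315],
    [-1,[0,-29.8,-42.2],-1.315],
    [-1,[0,-29.8,-42.2],-1.315],
    [-1,[0,-29.8,-42.2],-1.315],
    [-1,[0,-29.8,-42.2],-1.315],
    [-1,[0,-29.8,-42.2],-1.315],
    [-1,[0,-29.8,-42.2],-1.315],
    [-1,[4.4,-29.8,-42.2],-1.315],
    [-1,[4.4,-29.8,-42.2],-1.315],
    [-1,[4.4,-29.8,-42.2],-1.315],
    [-1,[4.4,-29.8,-42.2],-1.315],
  ],
)

```text
t: 1.7
eef_pos: [520.4, -119.3, 362.1]
tcp_rot: [0.978, 1.569, -0.415]
ft_force: [-0.5, -0.3, 0.2]
opening: 0.999
```

```bash
python3 - <<'E'
from h import *
import pickle
c=snap('wrist'); pickle.dump(c,open('nut1.pkl','wb'))
print(c['position'],c['orientation'])
plan((499,332),360,0.18)
p=proj(c,[[520,-118,116]])[0]; print(p)
u,v=p.astype(int)
a=c['image'][v-75:v+75,u-100:u+100]
cv2.imwrite('pics/nut1.png',cv2.resize(a,None,fx=4,fy=4,interpolation=cv2.INTER_CUBIC)[:,:,::-1]); print(u-100,v-75)
E
```

```text
[507.50285183 -45.92026918 342.2832177 ] [ 2.87140713e+00 -2.04489662e-03  1.79017171e-01]
shift cm [  0.16   5.91 -44.79] turn -0.001 | alt 3.14 q [-0.35  0.41  1.83 -0.    0.89 -0.53] yaw_y 0.179 t 1.75
[257.78067325 203.49159901]
157 128
```

View pics/nut1.png

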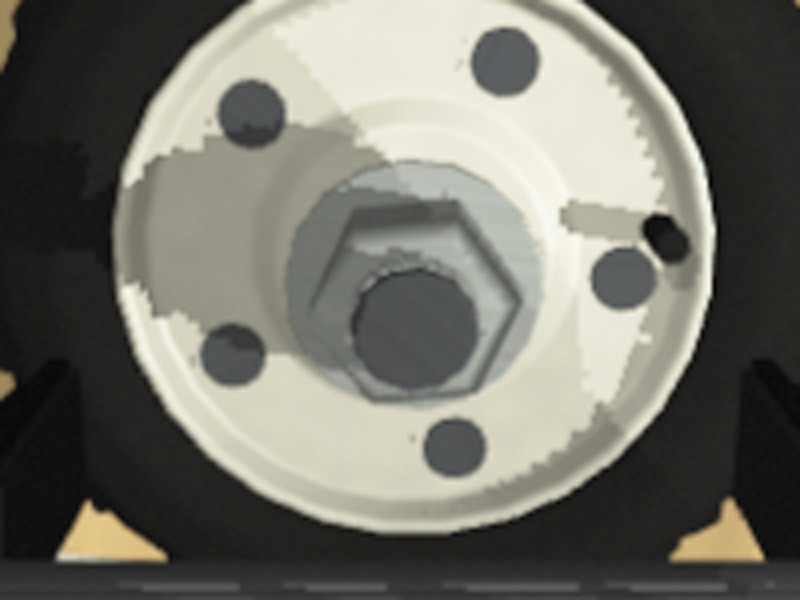

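The crop shows the nut hexagon: outline corners (308,308), (352,204), (458,200), (522,300), (474,392), (376,402), and the axle end circle centred (416,328); the upper band is the near side face.

```bash
cat > nut.py <<'E'
from h import *
import pickle
c=pickle.load(open('nut1.pkl','rb'))
f=lambda x,y:[x/4+157-.375,y/4+128-.375]
print('axle',cast(c,[f(416,328)],125)[0].round(1))
print('washer',cast(c,[f(414,286)],98)[0].round(1), 'rim?')
C=np.array([cast(c,[f(x,y)],z)[0] for x,y,z in [(308,308,105),(352,204,98),(458,200,98),(522,300,107),(474,392,112.5),(376,402,112.5)]])
print(C.round(1).tolist(), C.mean(0).round(1))
for i in range(6):
    d=C[(i+1)%6]-C[i]; print(round(np.linalg.norm(d),1), round(np.degrees(np.arctan2(d[1],d[0]))%60,1))
E
python3 nut.py
```

```text
axle [ 522.4 -119.4  125. ]
washer [ 522.2 -119.7   98. ] rim?
[[502.0, -125.8, 105.0], [507.0, -105.1, 98.0], [527.6, -100.6, 98.0], [543.0, -116.1, 107.0], [536.7, -134.6, 112.5], [518.3, -140.0, 112.5]] [ 522.4 -120.4  105.5]
22.4 16.3
21.1 12.4
23.6 14.8
20.3 11.3
19.3 16.5
22.9 18.9
```

Emit:
apply_moves(
  series=[
    [-1,[0,5.9,-44.8],0],
    [-1,[0,5.9,-44.8],0],
    [-1,[0,5.9,-44.8],0],
    [-1,[0,5.9,-44.8],0],
    [-1,[0,5.9,-44.8],0],
    [-1,[0,5.9,-44.8],0],
    [-1,[0,5.9,-44.8],0],
    [-1,[0,5.9,-44.8],0],
    [-1,[0,5.9,-44.8],0],
    [-1,[0,5.9,-44.8],0],
  ],
)

```text
t: 3.0
eef_pos: [498.8, 331.5, 361.0]
tcp_rot: [0.134, 1.571, -1.258]
ft_force: [-0.2, -0.2, -0.7]
opening: 1.003
```

```bash
python3 - <<'E'
from h import *
import pickle
c=snap('wrist','w1.png'); pickle.dump(c,open('w1.pkl','wb'))
print(c['position'],c['orientation'])
E
```

```text
[485.87875337 404.92628923 341.24775408] [ 2.87220351e+00 -4.68199713e-04  1.78973940e-01]
```

View pics/w1.png

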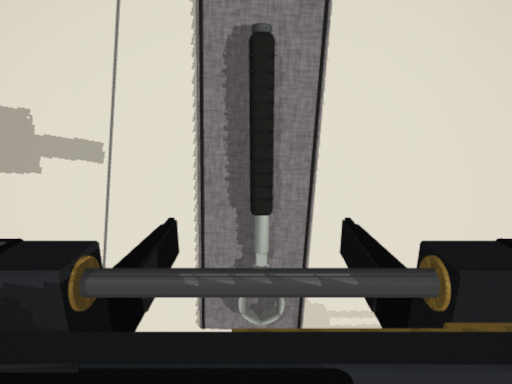

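Image shows the grip along columns ≈262 from (262,30) to its ring-side end at (261,215), ring at (262,305), well between the fingers.

```bash
cat > wr.py <<'E'
from h import *
import pickle
c=pickle.load(open('w1.pkl','rb')); g=cv2.cvtColor(c['image'],cv2.COLOR_RGB2GRAY)
rows=[];w=[]
for v in range(45,210,5):
    x=np.where(g[v,235:290]<45)[0]+235
    rows.append([x.mean(),v]); w.append(np.ptp(x)+1)
P=cast(c,rows,22)[:,:2]   # widest silhouette roughly near top edges
d=cv2.fitLine(P.astype(np.float32),cv2.DIST_HUBER,0,.01,.01).ravel()
u=d[:2]*np.sign(d[1]); psi=np.arctan2(u[1],u[0])
resid=np.abs((P-d[2:])@np.array([-u[1],u[0]])).max()
print('widths px',min(w),max(w),'psi',psi,'resid',resid)
col=[int(r[0]) for r in rows][-1]
print('profile',g[205:225,col].tolist(), g[20:45,col].tolist())
for v,r,z in[(215,110,24),(30,290,15)]:
    e=cast(c,[(262,v)],z)[0][:2]; s=(e-d[2:])@u; q=d[2:]+u*s
    print(v,'end',e.round(1),'ring est',(q-u*r).round(1))
e=cast(c,[(262,304)],22)[0]; print('ring by hole',e.round(1))
E
python3 wr.py
```

```text
widths px 21 26 psi 1.7494755 resid 0.44436467603019014
profile [32, 30, 30, 30, 31, 32, 31, 30, 27, 26, 106, 156, 156, 157, 156, 157, 158, 158, 158, 158] [103, 108, 99, 72, 79, 79, 78, 76, 76, 74, 69, 52, 28, 24, 27, 26, 27, 30, 30, 29, 30, 30, 32, 29, 30]
215 end [509.6 292.2] ring est [527.9 183.7]
30 end [476.9 470.7] ring est [527.7 185.2]
ring by hole [529.6 183.1  22. ]
```

Emit:
apply_moves(
  series=[
    [-1,[5,0.25,0],0],
    [-1,[10,0.25,0],0],
    [-1,[14,0.25,0],0],
    [-1,[16,0.25,0],0],
    [-1,[16.4,0.25,0],0],
    [-1,[16.4,0.25,0],0],
    [-1,[16.4,0.25,0],0],
    [1,[16.4,0.25,0],0],
    [1,[16.4,0.25,0],0],
    [1,[16.4,0.25,0],0],
    [1,[16.4,0.25,0],0],
    [1,[16.4,0.25,0],0],
    [1,[16.4,0.25,0],0],
    [1,[16.4,0.25,0],0],
    [1,[16.4,0.25,0],0],
  ],
)

```text
t: 4.92
eef_pos: [500.9, 333.5, 196.7]
tcp_rot: [-0.534, 1.571, -1.924]
ft_force: [-0.3, -0.7, 0.2]
opening: 0.253
```

Emit:
apply_moves(
  series=[
    [1,[-2,0,0],0],
    [1,[-5,0,0],0],
    [1,[-9,0,0],0],
    [1,[-13,0,0],0],
    [1,[-16,0,0],0],
    [1,[-16.5,0,0],0],
    [1,[-16.5,0,0],0],
  ],
)

```text
t: 5.8
eef_pos: [500.7, 333.4, 360.6]
tcp_rot: [-1.215, 1.569, -2.606]
ft_force: [0.0, -0.2, -4.6]
opening: 0.247
```

```bash
python3 - <<'E'
from h import *
plan((561.7,27.2),361,1.309-np.pi/2)
E
```

```text
shift cm [-2.000e-02  5.200e-01  3.121e+01] turn 0.442 | alt -2.7 q [ 0.48  0.5   1.67 -0.    0.97  0.3 ] yaw_y 0.18 t 5.8
```

Emit:
apply_moves(
  series=[
    [1,[0,0,3],0.05],
    [1,[0,0.1,7],0.1],
    [1,[0,0.2,11],0.16],
    [1,[0,0.3,15],0.22],
    [1,[0,0.4,19],0.28],
    [1,[0,0.4,23],0.34],
    [1,[0,0.5,27],0.4],
    [1,[0,0.5,30],0.44],
    [1,[0,0.5,31.2],0.44],
    [1,[0,0.5,31.2],0.44],
    [1,[0,0.5,31.2],0.44],
  ],
)

```text
t: 7.18
eef_pos: [561.5, 28.3, 361.3]
tcp_rot: [-1.497, 1.57, 2.956]
ft_force: [0.0, -0.0, -4.2]
opening: 0.253
```

```bash
python3 - <<'E'
from h import *
import pickle
D={n:snap(n) for n in('top','side','wrist')}; pickle.dump(D,open('d2.pkl','wb'))
s=monitor.state();print(s['eef_pos'],s['t'],s['ft_force'],s['moment'])
out=[]
for n,z in (('top',175),('side',175)):
    u,v=proj(D[n],[[522.4,-119.6,150]])[0].astype(int); print(n,u,v)
    out.append(cv2.resize(D[n]['image'][v-40:v+40,u-40:u+40],None,fx=5,fy=5,interpolation=cv2.INTER_CUBIC))
    print(u-40,v-40)
cv2.imwrite('pics/c2.png',np.hstack(out)[:,:,::-1])
E
```

```text
[561.55269039  28.27490264 361.67850145] 7.325 [ 0.17038085 -0.07119704 -4.68953133] [ 0.02398127 -0.15428593 -0.00054021]
top 299 240
259 200
side 292 158
252 118
```

View pics/c2.png

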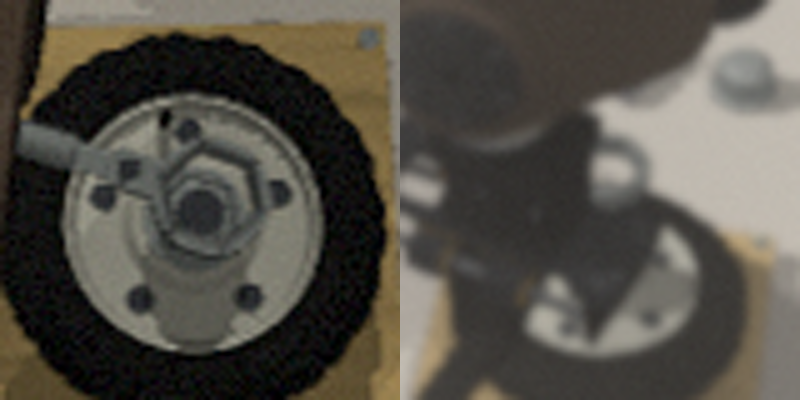

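The left crop (top view) shows the ring, centre about (211,201), hovering above the axle end (201,209); the right crop (side view) shows the ring centre about (618,172) with the handle level.

```bash
python3 - <<'E'
from h import *
import pickle
D=pickle.load(open('d2.pkl','rb'))
f=lambda x,y,o:[x/5+o[0]-.4,y/5+o[1]-.4]
t=D['top'];s=D['side']
print('axle top',cast(t,[f(201,209,(259,200))],125)[0].round(1))
for z in(175,180,187): print('ring',z,cast(t,[f(211,201,(259,200))],z)[0].round(1),cast(s,[f(618-400,172,(252,118))],z)[0].round(1))
st=monitor.state();p=st['eef_pos'];T=Rm(st['tcp_rot']); print('expected ring',p[:2]-152*T[:2,2]*-1*-1, T[:,2])
# ring mask refine in top
im=t['image'][200:280,259:339]; 
E
```

```text
axle top [ 522.1 -120.5  125. ]
ring 175 [ 519.9 -120.8  175. ] [ 515. -125.  175.]
ring 180 [ 519.3 -120.4  180. ] [ 514.3 -120.1  180. ]
ring 187 [ 518.4 -119.8  187. ] [ 513.3 -113.2  187. ]
expected ring [600.42906698 175.21920262] [-2.55765635e-01 -9.66738816e-01  4.47072728e-05]
```

Emit:
apply_moves(
  series=[
    [1,[2,0,0],0],
    [1,[4,0,0],0],
    [1,[5.2,0,0],0],
    [1,[5.2,0,0],0],
    [1,[5.2,0,0],0],
  ],
)

```text
t: 7.95
eef_pos: [561.9, 27.5, 310.3]
tcp_rot: [1.671, 1.57, -0.159]
ft_force: [-0.1, -0.4, -3.5]
opening: 0.248
```

```bash
python3 - <<'E'
from h import *
import pickle
D={n:snap(n) for n in('top','side')}; 
I=np.mean([snap('top')['image'].astype(float) for _ in range(4)],0).astype(np.uint8); D['top']['image']=I
J=np.mean([snap('side')['image'].astype(float) for _ in range(4)],0).astype(np.uint8); D['side']['image']=J
pickle.dump(D,open('d3.pkl','wb'))
s=monitor.state();print(s['eef_pos'],s['t'],s['ft_force'],s['moment'])
u,v=299,240
A=cv2.resize(I[v-25:v+25,u-25:u+25],None,fx=12,fy=12,interpolation=cv2.INTER_CUBIC)
cv2.imwrite('pics/c3.png',A[:,:,::-1])
c=D['top']
print(proj(c,[[522.4,-119.6,125],[522.4,-119.6,134],[522.4,-119.6,116]]))
E
```

```text
[561.6935224   27.39573309 309.78610459] 8.45 [-0.27426069  0.8136334  -3.79664299] [ 0.0072731  -0.01227135 -0.0046487 ]
[[298.42815268 241.25901405]
 [298.75238372 240.8196594 ]
 [298.10914751 241.69128732]]
```

View pics/c3.png

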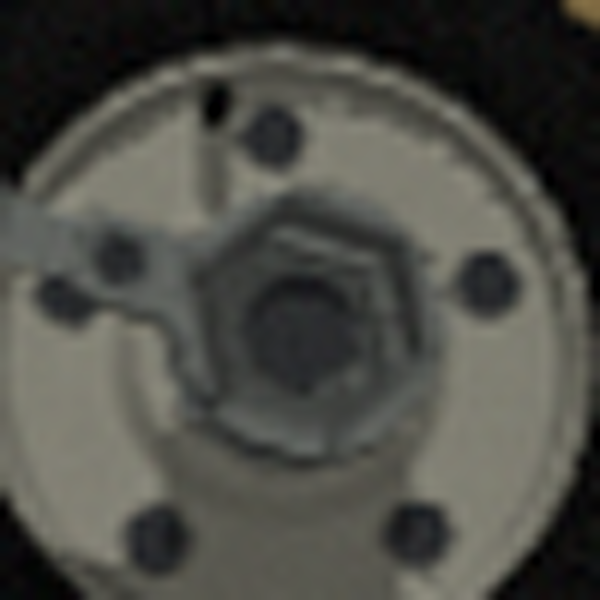

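Crop: ring outer circle spans (175–440, 185–465), centred about (308,325); axle end at (302,335). After the parallax correction that leaves the ring within ~1 mm, slightly too far +x. Lower gently.

Emit:
apply_moves(
  series=[
    [1,[0.3,-0.05,0],0],
    [1,[0.6,-0.05,0],0],
    [1,[0.9,-0.05,0],0],
    [1,[1.1,-0.05,0],0],
    [1,[1.1,-0.05,0],0],
  ],
)

```text
t: 9.07
eef_pos: [561.2, 27.6, 298.5]
tcp_rot: [-1.03, 1.571, -2.861]
ft_force: [0.5, 0.2, -3.5]
opening: 0.251
```

Emit:
apply_moves(
  series=[
    [1,[0.3,0,0],0],
    [1,[0.6,0,0],0],
    [1,[0.9,0,0],0],
    [1,[1.1,0,0],0],
    [1,[1.1,0,0],0],
  ],
)

```text
t: 9.7
eef_pos: [561.2, 27.5, 287.5]
tcp_rot: [-1.143, 1.571, -2.973]
ft_force: [-0.2, -0.2, -4.6]
opening: 0.254
```

Emit:
apply_moves(
  series=[
    [1,[0.1,0,0],0],
    [1,[0.1,0.76,0.02],0.05],
    [1,[0.1,1.52,0.08],0.1],
    [1,[0.1,2.27,0.17],0.15],
    [1,[0.1,2.27,0.17],0.15],
  ],
)

```text
t: 10.32
eef_pos: [582.9, 20.4, 286.7]
tcp_rot: [2.766, 1.57, 0.785]
ft_force: [1.7, 6.4, -3.8]
opening: 0.248
```

```bash
cat > st.py <<'E'
from h import *
s=monitor.state();T=Rm(s['tcp_rot']);p=s['eef_pos'];N=np.array([522.4,-119.6]);d=p[:2]-N
print('t',s['t'],'z',p[2].round(1),'ang',np.arctan2(d[1],d[0]).round(4),'r',np.linalg.norm(d).round(2),'handyaw',(np.arctan2(T[1,1],T[0,1])+np.pi/2).round(4),'F tool',(T.T@s['ft_force']).round(2),'M',(T.T@s['moment']).round(3),'tau',s['tau'].round(2))
E
python3 st.py
```

```text
t 10.325 z 286.7 ang 1.1626 r 152.5 handyaw 1.1608 F tool [ 3.82 -0.98 -6.56] M [-0.019  0.961 -0.138] tau [ -3.5  -61.89 -20.61  -0.96   0.24   0.39]
```

Emit:
apply_moves(
  series=[
    [1,[0,0.6,-0.05],0.04],
    [1,[0,1.06,-0.03],0.07],
    [1,[0,1.06,-0.03],0.07],
  ],
)

```text
t: 10.7
eef_pos: [592.7, 15.9, 286.6]
tcp_rot: [1.275, 1.571, -0.776]
ft_force: [-0.2, 1.2, -3.3]
opening: 0.252
```

```bash
python3 st.py
```

```text
t 10.7 z 286.6 ang 1.0925 r 152.68 handyaw 1.0904 F tool [ 3.31 -0.77 -0.99] M [-0.137  0.157 -0.092] tau [ -1.26 -63.38 -21.43  -0.2   -0.1    0.31]
```

Emit:
apply_moves(
  series=[
    [1,[0,0.38,0],0.025],
    [1,[0,0.76,0.02],0.05],
  ],
)

```text
t: 10.95
eef_pos: [599.3, 12.3, 286.7]
tcp_rot: [-0.558, 1.571, -2.66]
ft_force: [-1.5, 2.0, -4.0]
opening: 0.249
```

```bash
python3 st.py
```

```text
t 10.95 z 286.7 ang 1.0429 r 152.7 handyaw 1.0393 F tool [ 3.96 -2.26 -0.98] M [-0.245  0.165 -0.411] tau [ -1.21 -64.76 -21.79  -0.13  -0.53  -0.08]
```

Torque about the nut is now 0.59 N m, matching the stated drag: the nut is turning. Continue in 0.05 rad steps.

Emit:
apply_moves(
  series=[
    [1,[0,0.38,0],0.025],
    [1,[0,0.76,0.02],0.05],
  ],
)

```text
t: 11.2
eef_pos: [605.8, 8.3, 286.7]
tcp_rot: [-1.157, 1.57, 2.973]
ft_force: [-3.4, 4.2, -2.4]
opening: 0.246
```

```bash
cat >> st.py <<'E'
F=T.T@s['ft_force'];M=T.T@s['moment']
print('nut torque',(-F[1]*.152-M[0]).round(2),'pivot torque',(-F[1]*.112-M[0]).round(2))
E
python3 st.py
```

```text
t 11.2 z 286.7 ang 0.993 r 152.68 handyaw 0.989 F tool [ 2.38 -5.11 -1.66] M [-0.346  0.297 -0.865] tau [-2.400e+00 -6.543e+01 -2.291e+01 -3.800e-01 -9.900e-01  4.000e-02]
nut torque 1.12 pivot torque 0.92
```

Emit:
apply_moves(
  series=[
    [1,[0,0,0],0],
  ],
)

```text
t: 11.32
eef_pos: [605.8, 8.3, 286.7]
tcp_rot: [0.353, 1.571, -1.799]
ft_force: [-1.3, 3.5, -3.9]
opening: 0.255
```

```bash
python3 st.py
```

```text
t 11.325 z 286.7 ang 0.9929 r 152.68 handyaw 0.9901 F tool [ 3.88 -2.95 -2.2 ] M [-0.188  0.143 -0.392] tau [ -1.57 -64.9  -22.5   -0.14  -0.43   0.37]
nut torque 0.64 pivot torque 0.52
```

Emit:
apply_moves(
  series=[
    [1,[0,0.23,0],0.015],
    [1,[0,0.46,0.01],0.03],
    [1,[0,0.46,0.01],0.03],
  ],
)

```text
t: 11.7
eef_pos: [609.2, 6.1, 286.5]
tcp_rot: [-1.218, 1.569, 2.885]
ft_force: [-4.1, 4.0, -2.8]
opening: 0.248
```

```bash
python3 st.py
```

```text
t 11.7 z 286.5 ang 0.9663 r 152.72 handyaw 0.9605 F tool [ 2.8  -5.6  -0.91] M [-0.364  0.286 -1.056] tau [ -3.53 -65.4  -24.05  -0.48  -1.21   0.5 ]
nut torque 1.22 pivot torque 0.99
```

Emit:
apply_moves(
  series=[
    [1,[0,0.17,0],0.015],
    [1,[0,0.34,0.01],0.03],
    [1,[0,0.34,0.01],0.03],
  ],
)

```text
t: 12.08
eef_pos: [611.9, 4.1, 286.5]
tcp_rot: [-1.245, 1.569, 2.827]
ft_force: [-4.0, 4.6, -2.8]
opening: 0.25
```

```bash
python3 st.py
```

```text
t 12.075 z 286.5 ang 0.9442 r 152.68 handyaw 0.9306 F tool [ 2.78 -5.93 -1.33] M [-0.443  0.295 -1.08 ] tau [ -3.7  -65.74 -24.06  -0.55  -1.19   0.5 ]
nut torque 1.34 pivot torque 1.11
```

Torque has plateaued (pivot ≈1.1 N m) and the hand keeps turning while the tangent angle lags: the joint is giving way, fold ≈0.04. A further 0.05 rad about the pivot makes a clear click.

Emit:
apply_moves(
  series=[
    [1,[0,0.28,0],0.025],
    [1,[0,0.56,0.02],0.05],
    [1,[0,0.56,0.02],0.05],
  ],
)

```text
t: 12.45
eef_pos: [616.4, 0.6, 286.6]
tcp_rot: [-1.288, 1.57, 2.734]
ft_force: [-3.8, 5.6, -3.0]
opening: 0.25
```

```bash
python3 st.py
```

```text
t 12.45 z 286.6 ang 0.9072 r 152.58 handyaw 0.8805 F tool [ 3.01 -6.46 -1.92] M [-0.382  0.297 -1.089] tau [ -4.04 -66.17 -24.12  -0.64  -1.12   0.56]
nut torque 1.36 pivot torque 1.11
```

Emit:
apply_moves(
  series=[
    [1,[0,-0.5,0.02],-0.045],
    [1,[0,-1.0,0.05],-0.09],
    [1,[0,-1.0,0.05],-0.09],
  ],
)

```text
t: 12.82
eef_pos: [608.0, 6.8, 286.6]
tcp_rot: [-1.294, 1.569, 2.819]
ft_force: [-4.6, 5.9, -3.5]
opening: 0.251
```

```bash
python3 st.py
```

```text
t 12.825 z 286.6 ang 0.9755 r 152.69 handyaw 0.9717 F tool [ 3.52 -7.13 -2.31] M [-0.371  0.377 -1.077] tau [ -3.44 -65.61 -23.67  -0.6   -1.23   0.11]
nut torque 1.45 pivot torque 1.17
```

Emit:
apply_moves(
  series=[
    [1,[0,-0.5,0.0],-0.035],
    [1,[0,-1.05,0.03],-0.07],
    [1,[0,-1.05,0.03],-0.07],
  ],
)

```text
t: 13.2
eef_pos: [599.6, 12.0, 286.9]
tcp_rot: [1.826, 1.57, -0.275]
ft_force: [-0.2, 2.1, -4.3]
opening: 0.249
```

```bash
python3 st.py
```

```text
t 13.2 z 286.9 ang 1.0404 r 152.58 handyaw 1.0414 F tool [ 4.26 -1.24 -1.72] M [ 0.145  0.284 -0.132] tau [ -0.43 -64.55 -20.96  -0.31  -0.11  -0.41]
nut torque 0.04 pivot torque -0.01
```

Emit:
apply_moves(
  series=[
    [1,[0,-0.45,-0.02],-0.03],
    [1,[-0.3,-0.45,-0.02],-0.03],
    [1,[-0.7,-0.45,-0.02],-0.03],
    [1,[-1.1,-0.45,-0.02],-0.03],
    [1,[-1.1,-0.45,-0.02],-0.03],
  ],
)

```text
t: 13.82
eef_pos: [596.0, 14.3, 298.2]
tcp_rot: [1.842, 1.57, -0.229]
ft_force: [-0.7, -0.8, -4.8]
opening: 0.251
```

```bash
python3 st.py
```

```text
t 13.825 z 298.2 ang 1.0685 r 152.79 handyaw 1.0706 F tool [ 4.76 -0.27  1.06] M [ 0.055  0.033 -0.034] tau [ -0.11 -63.98 -22.17  -0.08  -0.1   -0.1 ]
nut torque -0.01 pivot torque -0.03
```

Emit:
apply_moves(
  series=[
    [1,[-2,0,0],0],
    [1,[-4.5,0,0],0],
    [1,[-6.5,0,0],0],
    [1,[-7,0,0],0],
    [1,[-7,0,0],0],
  ],
)

```text
t: 14.45
eef_pos: [595.8, 14.4, 367.4]
tcp_rot: [0.045, 1.571, -2.025]
ft_force: [0.1, -0.0, -4.9]
opening: 0.255
```

```bash
python3 - <<'E'
from h import *
plan((500.9,333.3),361,1.7495-np.pi/2)
E
```

```text
shift cm [  0.63 -23.62 -23.44] turn -0.679 | alt 2.463 q [-0.09  0.49  1.68 -0.    0.98  0.41] yaw_y -0.5 t 14.45
```

Emit:
apply_moves(
  series=[
    [1,[0,-2,-2],-0.06],
    [1,[0,-5,-5],-0.14],
    [1,[0,-8,-8],-0.23],
    [1,[0,-11,-11],-0.32],
    [1,[0,-14,-14],-0.41],
    [1,[0,-17,-17],-0.5],
    [1,[0,-20,-20],-0.58],
    [1,[0.3,-22.5,-22.4],-0.65],
    [1,[0.6,-23.6,-23.4],-0.679],
    [1,[0.6,-23.6,-23.4],-0.679],
    [1,[0.6,-23.6,-23.4],-0.679],
  ],
)

```text
t: 15.82
eef_pos: [501.4, 332.0, 361.4]
tcp_rot: [-0.662, 1.57, -2.056]
ft_force: [0.2, -1.2, -3.5]
opening: 0.25
```

```bash
python3 - <<'E'
from h import *
import pickle
plan((500.9,333.3),197,1.7495-np.pi/2)
D={n:snap(n) for n in('top','side')}
I=np.vstack([cv2.resize(D['top']['image'][140:300,40:440],None,fx=1.5,fy=1.5,interpolation=cv2.INTER_CUBIC),cv2.resize(D['side']['image'][130:384,150:450],(600,508//2+46),interpolation=cv2.INTER_CUBIC)])
cv2.imwrite('pics/c4.png',I[:,:,::-1])
E
```

```text
shift cm [16.44 -0.02 -0.15] turn -0.001 | alt 3.14 q [ 0.48  0.5   1.67 -0.    0.97  0.3 ] yaw_y 0.177 t 15.825
```

View pics/c4.png

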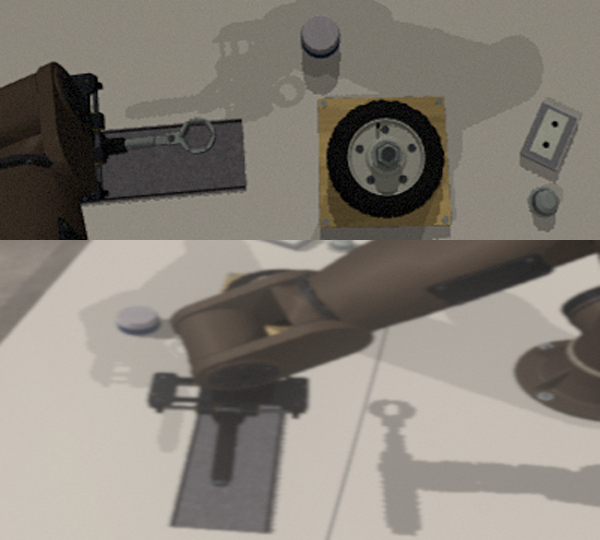

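The picture shows the wrench held straight and level above the mat (ring at (197,135) in the upper half), with tin, cassette and cap in place. Lower, release, retreat.

Emit:
apply_moves(
  series=[
    [1,[5,0,-0.1],0],
    [1,[10,0,-0.1],0],
    [1,[14,0,-0.1],0],
    [1,[15.6,0,-0.1],0],
    [1,[16.2,0,-0.1],0],
    [1,[16.45,0,-0.1],0],
    [1,[16.45,0,-0.1],0],
    [1,[16.45,0,-0.1],0],
  ],
)

```text
t: 16.92
eef_pos: [500.9, 333.9, 198.1]
tcp_rot: [1.793, 1.569, 0.401]
ft_force: [-0.7, -0.3, -3.0]
opening: 0.25
```

```bash
python3 st.py
```

```text
t 16.925 z 198.1 ang 1.6181 r 454.05 handyaw 1.7499 F tool [ 3.03 -0.75  0.15] M [-0.036  0.026  0.068] tau [-5.000e-02 -6.774e+01 -1.653e+01  2.000e-02  3.000e-02  0.000e+00]
nut torque 0.15 pivot torque 0.12
```

About 1 mm above rest; ease down that last bit, then open and rise.

Emit:
apply_moves(
  series=[
    [1,[0.1,0,0],0],
    [1,[0.1,0,0],0],
    [-1,[0.1,0,0],0],
    [-1,[0.1,0,0],0],
    [-1,[0.1,0,0],0],
    [-1,[0.1,0,0],0],
    [-1,[0.1,0,0],0],
    [-1,[0.1,0,0],0],
    [-1,[0.1,0,0],0],
    [-1,[-3,0,0],0],
    [-1,[-8,0,0],0],
    [-1,[-13,0,0],0],
    [-1,[-16,0,0],0],
    [-1,[-16,0,0],0],
    [-1,[-16,0,0],0],
  ],
)

```text
t: 18.8
eef_pos: [500.6, 333.7, 356.3]
tcp_rot: [-1.178, 1.57, -2.57]
ft_force: [-0.2, -0.1, -0.3]
opening: 1.001
```

```bash
python3 - <<'E'
from h import *
c=snap('wrist','w2.png'); print(monitor.state()['ft_force'])
E
sed -i 's/w1.pkl/w2.pkl/' wr.py
```

```text
[ 0.69745366 -0.42558664 -0.16378274]
```

View pics/w2.png

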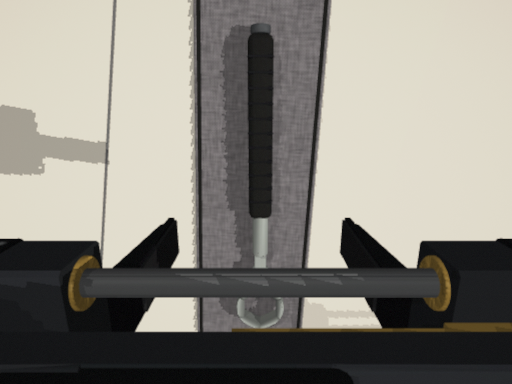

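The wrench lies flat in its original place on the mat, with the grip from (260,30) to (260,216), the ring at (261,308), and the fingers clear. Handing in.

```bash
python3 -c "
from h import *
print(job.job_done())"
```

```text
the job is handed in; nothing more can be done
None
```

I seated the ring on the axle nut and turned the nut clockwise to tight. Once the handle joint gave way, I eased it back, lifted the wrench off and laid it on the mat in its original place. I handed the job in at about 19 s.

- **Seating:** the ring went down without binding, its lower face at about 98 mm.
- **Tightening:** I measured 0.6 N m of running drag, matching the stated value. Torque about the nut then rose to about 1.36 N m, with the pivot steady at 1.1 N m while the handle folded.
- **Fold angle:** I worked the fold out from hand angles and forces; no camera picture confirms it. The tangent-angle estimate gave 0.09 rad. One reading disagreed: after I eased back 0.09 rad the torque was still at the breakaway level. The true fold was therefore somewhat more, about 0.1 to 0.16 rad, still below the 0.25 limit.
- **End state:** the last picture shows the wrench flat inside the mat's outline, with the fingers open and clear and no contact force. The tin, cassette and dust cap were in place in the overview picture taken just before I lowered the wrench. I did not photograph the nut again after tightening, so that it is tight rests on the torque readings.

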